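Slide the parts box home between freshly varnished rails

ROBOT

A 7-joint arm with a two-finger parallel gripper is mounted at the origin on the work surface. World frame = base frame: x ahead of the robot, y to its left, z up, the work surface at z = 0. Lengths are in m, angles in rad, forces in N, time in s.
With the tool pointing down it reaches from about 0.425 to 0.925 m from the base axis. Payload 6.8 kg.
Tool frame: the origin (TCP) lies on the centre line of the jaws, within the pads' length; the fingertips stand 25 mm ahead of it and the grasp point (between the pads) lies 6 mm ahead of it; z points along the fingers, y is the line along which they close (so a half turn about z gives the same grasp; the last joint's range is limited). The gripper opens to 85 mm and grips with 20 to 120 N. Pads are 22 mm wide; open, the fingers measure 114 mm over their backs; the gripper's body (76 mm by 85 mm) begins 54 mm behind the grasp point. The pads swing forward as they close: fully open they stand 13 mm farther back than shut.
Start: joints at [1.205, 0.477, 0.022, 1.555, -0.011, 1.109, -0.083], TCP at [0.172, -0.653, 0.256] pointing down, gripper open.
Joint ranges: [-2.96, 2.96], [-0.34, 2.1], [-1.41, 1.46], [0.24, 2.44], [-1.37, 4.51], [0.17, 1.92], [-2.96, 2.96]. Speed limits (rad/s): [2.39, 2.39, 3.14, 3.14, 3.14, 3.14, 3.14].

INTERFACE

Orientations are given as a rotation vector (axis times angle).
In Python, from bench import status, imaging, workorder gives the robot as it stands.
- The arm moves only by the tool send_rows, never from a script. Its argument "steps" is a list of rows, each an object of numbers: "dx", "dy", "dz": the shift along the tool's x, y, z in cm; "yaw": the turn about the tool's z in degrees; "gripper": the opening, from 0 (shut) to 1 (fully open). A call has 1 to 5 rows; each row is the pose to reach, as a shift and turn from the pose commanded when the call began, along the tool's axes at that moment; what a row does not reach only later rows make up. A row lasts 1/8 s, in which the tool goes at most 62.5 mm and 10.7 degrees, less where a joint would pass 70% of its speed; a pose out of reach is approached as far as the arm can. A call with a gripper value outside its range is refused whole. The fingers move at their own pace and stop on an object; "force" is the grip in N (left out, the last holds). Time passes only in rows, so rows that repeat a pose let the fingers close. It gives the time, the measured TCP pose, the force, the opening and the grip force at its end, in the units of the state.
- status.get_obs(): the state, without advancing time (a new reading comes with each control period).
- imaging.grab_frame(name): name is "scene" or "top"; returns a dict with "color" (384x512x3 uint8, red, green, blue), "depth" (384x512 float32, m along the optical axis (not along the pixel's ray), 0 where there is no reading), "K" (3x3 intrinsics, pixels), "R" (3x3) and "t" (3): a world point X has camera coordinates R X + t. Camera axes: x right, y down, z forward; pixel columns grow to the right and rows downward; lengths in m; the calibration is good to about 2 mm. A picture is of the moment at which its call begins.
- workorder.hand_in(): hands the job in; it is judged then, once.
The state is a dict: "clock": time; "joints": joint angles; "qvel": joint speeds; "tau": joint torques, N m; "tcp_pos": TCP position; "orientation": TCP orientation; "contact_force": force on the tool from outside, world axes, zero at the start; "moment": the same for the moment, N m; "grip_width": finger opening in m; "gripper_force": force on a finger pad.
Only numpy, scipy, OpenCV 4.12 (cv2) and the standard library are available. Lean on these libraries where they do the work, as an engineer would, in place of code of your own. Each camera call takes 0.05 s, during which the arm holds its last target. There are 200 camera calls.

TASK

With the outside of the fingers, straighten up the orange parts box and push it down the lane between the two freshly varnished dark rails until it sits square against the black rubber stop at the far end. Neither the box nor the robot may ever touch a rail, and the box must stay flat on the board: slide it, never lift or tip it. Leave the glue bottle, the green tin and the drawer knob where they stand.

Things in the scene. Friction and masses are not known exactly. Their poses are not given: they have to be found in the camera images.
- lane: fixed plywood board, 500 x 180 x 12 mm, carrying the lane. Origin at bench level on the lane's centre line; x along the lane to the stop, y left, z up. Board spans x -270 to +230 mm, top at z 12 mm. Rails span x -70 (mouth, thin blue line) to +210 mm, inner faces at y +60 and -60 mm; bare before the mouth. Fixed black rubber stop at the far end, 90 mm wide, top at z 47 mm, face at x +200 mm
- rail_left: freshly varnished dark red-brown guide rail on the left (+y) of the lane, fixed to the board, 280 long x 16 wide x 20 mm high. Origin at the middle of its underside, on the board's top; axes as the board's. Must not be touched
- rail_right: the same on the right (-y) of the lane
- parts_box: closed orange plastic box, flat grey lid with white label, plain sides, 110 (x) x 96 (y) x 70 mm (z), 0.3 to 0.6 kg, loose on the board's bare end, up to 25 mm off the lane's centre line and 0.22 rad askew. Origin at the centre of its underside; x is its long side, roughly along the lane. Slides with about 1 to 6 N. Home: origin at lane x 145 mm, 12 mm clear of each rail
- lane_home (a point): the point on the board's top, on the lane's centre line, where the box's origin belongs when the box is fully home against the stop
- lane_mouth (a point): the point on the board's top, on the lane's centre line, where the rails begin
- glue_bottle: white glue bottle with a red cap, 52 mm across, 130 mm tall, loose on the bench beside the lane on the right (-y). Origin at the centre of its underside. Leave alone
- varnish_tin: green tin, 68 mm across, 75 mm tall, loose on the bench beside the lane on the right (-y), between the knob and the bottle. Origin at the centre of its underside. Leave alone
- drawer_knob: turned dark wood drawer knob, 36 mm across, 36 mm tall, loose on the bench to the right (-y) of the board's bare end. Origin at the centre of its underside. Leave alone
Not all that is in view belongs to the job. What is shaped like the parts_box but blue is not meant.

How it is judged:
By the outcome, as a careful person would: the job done as asked, in the order asked, and still so for the second after the job is handed in, with the robot touching nothing.
It also fails if it takes over 70 s, if anything falls off the work surface, if the arm or the gripper's body presses on something with over 40 N, if the wrist force passes 120 N, or if a joint passes its speed limit or range.

## Working session

There is one attempt and no reset: what is moved stays moved. The work goes in short steps, Python scripts to look and compute and a tool call to move; the robot and the scene stay as the last step left them, time stands still between calls to the robot, and variables do not carry over. Pictures are saved under pics/ and viewed, at most 10 in all, crops included, and the job is handed in when it is done.

Besides the shell and the picture viewer there is one more tool, called after ">>>" by a JSON object that holds its "name" and its "arguments", one argument or row to a line. send_rows: Moves the arm, as the interface text tells. Its arguments: {"type":"object","properties":{"steps":{"type":"array"},"force":{"type":"number"}},"required":["steps"]}

```bash
mkdir -p pics; ls
python3 - <<'E'
from bench import status, imaging
import cv2,numpy as np
print(status.get_obs())
for n in("scene","top"):
    f=imaging.grab_frame(n); cv2.imwrite(f"pics/{n}0.png",cv2.resize(f["color"][...,::-1],(800,600),interpolation=cv2.INTER_CUBIC)); np.savez(f"{n}0.npz",**f)
    print(n,f["K"],f["R"],f["t"])
E
```

```text
pics
{'clock': 0.0, 'joints': array([ 1.20489074,  0.47781682,  0.0223296 ,  1.55641937, -0.0114905 ,
        1.10928078, -0.08310168]), 'qvel': array([-7.87690286e-04,  7.94099800e-05, -8.97476755e-04, -3.76954882e-04,
        9.15997948e-05,  6.63214907e-04,  2.08342400e-04]), 'tau': array([ 1.43109742e-05, -5.96446967e+01,  1.60806444e+00, -2.81193674e+01,
        1.25107021e-02,  9.48536064e-03, -1.00487844e-05]), 'tcp_pos': array([ 0.1719577 , -0.65218562,  0.2553278 ]), 'orientation': array([-3.11377788e+00, -4.03665635e-01,  5.75454140e-04]), 'contact_force': array([ 1.10148983,  0.19662081, -1.17194644]), 'moment': array([-0.0440279 , -0.0572392 , -0.02553151]), 'gripper_force': 0.0, 'grip_width': 0.08548274037828871}
scene [[372.81589181   0.         250.84949912]
 [  0.         372.81589181 191.92427068]
 [  0.           0.           1.        ]] [[ 0.18573689  0.98256851  0.00780554]
 [ 0.79530225 -0.1456629  -0.58845276]
 [-0.57705818  0.11550515 -0.80849392]] [-0.07871439 -0.36660655  1.18387641]
top [[361.67441332   0.         255.50974236]
 [  0.         361.67441332 192.85709005]
 [  0.           0.           1.        ]] [[-0.02591984 -0.99960172 -0.01116077]
 [-0.983898    0.02748448 -0.17660501]
 [ 0.17684142  0.00640348 -0.98421853]] [-0.01564294  0.47951518  0.88158258]
```

View pics/scene0.png

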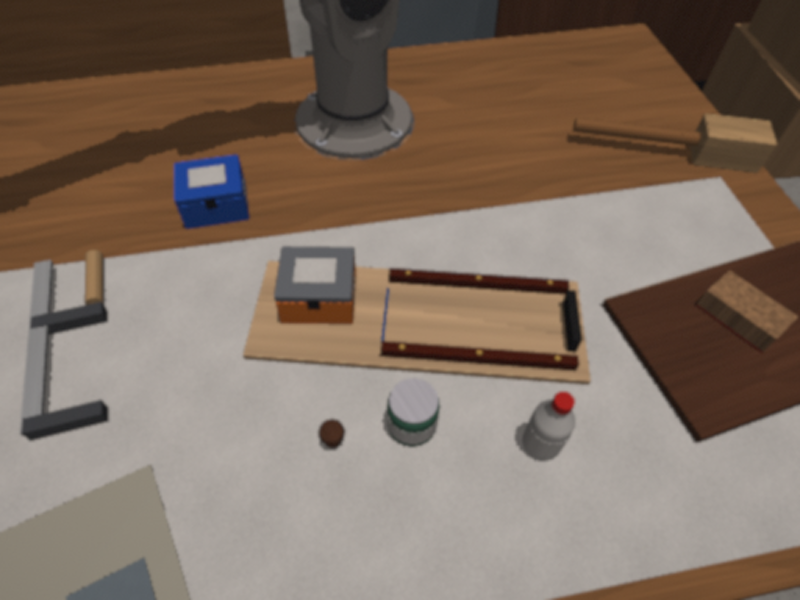

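View pics/top0.png

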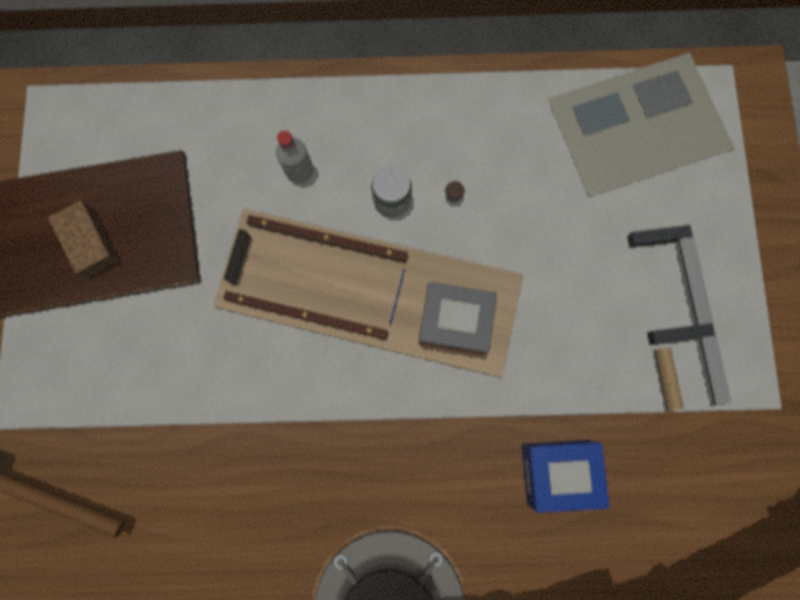

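Run:
```python
import cv2,numpy as np
c=np.load("top0.npz")["color"][...,::-1]
cr=cv2.resize(c[125:245,130:342],None,fx=3.75,fy=3.75,interpolation=cv2.INTER_CUBIC); print(cr.shape)
cv2.imwrite("pics/crop0.png",cv2.convertScaleAbs(cr,alpha=1.4))
```

```text
(450, 795, 3)
```

View pics/crop0.png

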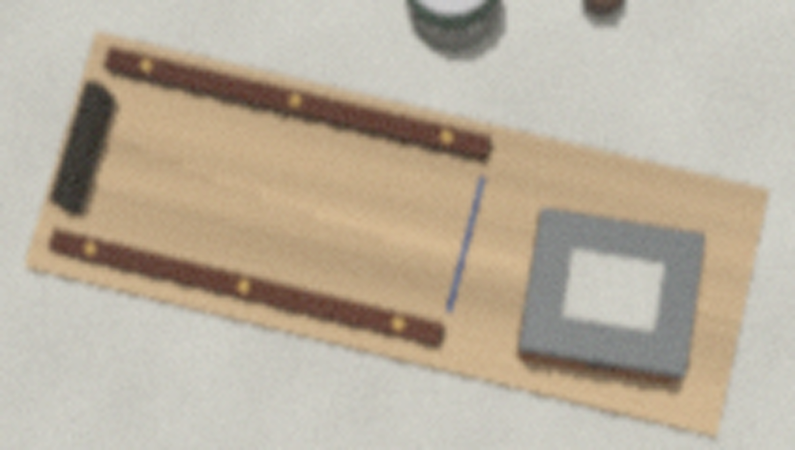

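```bash
cat > h.py <<'E'
import cv2,numpy as np
from bench import status, imaging
def cloud(f):
    h,w=f["depth"].shape; u,v=np.meshgrid(np.arange(w),np.arange(h)); d=f["depth"]
    P=np.stack([(u-f["K"][0,2])/f["K"][0,0]*d,(v-f["K"][1,2])/f["K"][1,1]*d,d],-1)
    return (P-f["t"])@f["R"]
def ray(f,px,z):
    px=np.atleast_2d(px).astype(float)
    r=np.c_[(px-f["K"][[0,1],[2,2]])/f["K"][0,0],np.ones(len(px))]@f["R"]
    c=-f["R"].T@f["t"]; s=(z-c[2])/r[:,2]; return c+s[:,None]*r
def rect(P):
    (c,s,a)=cv2.minAreaRect(P[:,:2].astype(np.float32)*1000); return np.round(c,1),np.round(s,1),round(a,2)
def boxpts(f):
    """lid pixels (height band, near the lane) cast onto the lid plane"""
    P=cloud(f); m=(P[...,2]>.070)&(P[...,2]<.095)&(P[...,0]>.38)&(P[...,0]<.75)&(P[...,1]>-.35)&(P[...,1]<.4)
    return P,m
E
python3 - <<'E'
from h import *
f=dict(np.load("top0.npz")); P,m=boxpts(f)
cr=lambda p: np.array(p)/3.75+np.array([130,125])-.5+.5/3.75
B=ray(f,cr([(98,35),(768,188),(717,436),(28,268)]),.012); print("board",B.round(4).tolist(),rect(B))
L=ray(f,cr([(541,209),(704,234),(688,377),(520,350)]),.082); print("lid",L.round(4).tolist(),rect(L))
print("rivets",ray(f,cr([(147,66),(295,101),(447,136),(91,248),(244,287),(398,324)]),.033).round(4).tolist())
print("blue",ray(f,cr([(484,178),(450,310)]),.012).round(4).tolist())
n,lab=cv2.connectedComponents(m.astype(np.uint8))
for i in range(1,n):
    q=np.argwhere(lab==i)
    if len(q)>60: print(len(q),rect(P[lab==i]),np.median(P[lab==i],0).round(4), rect(ray(f,q[:,::-1],.082)))
E
```

```text
board [[0.6553, 0.2396, 0.012], [0.5274, -0.2394, 0.012], [0.3541, -0.1932, 0.012], [0.4845, 0.2852, 0.012]] (array([504.7,  23.2]), array([495.8, 179.3]), 75.05)
lid [[0.5018, -0.0748, 0.082], [0.4821, -0.1805, 0.082], [0.3892, -0.165, 0.082], [0.4094, -0.0581, 0.082]] (array([ 445.5, -119.9]), array([109.3,  94.2]), 79.45)
rivets [[0.6236, 0.1981, 0.033], [0.5948, 0.0933, 0.033], [0.5663, -0.0132, 0.033], [0.4935, 0.2348, 0.033], [0.4633, 0.1287, 0.033], [0.4348, 0.0233, 0.033]]
blue [[0.5404, -0.0383, 0.012], [0.4464, -0.0119, 0.012]]
193 (array([725.3, 143.5]), array([41.6, 51. ]), 14.18) [0.7158 0.1367 0.0863] (array([724.3, 142.3]), array([49.5, 50.4]), 19.74)
440 (array([671.4, -19.6]), array([60., 61.]), 11.64) [ 0.6714 -0.0197  0.0755] (array([668.1, -19.8]), array([61.1, 59. ]), 88.23)
1771 (array([ 447.3, -119.2]), array([109.9,  96.5]), 78.85) [ 0.4457 -0.1188  0.083 ] (array([ 446.6, -118.9]), array([109.5,  96.8]), 78.84)
```

The scene view shows the orange box on the board's bare end, next to the robot, with the lane running away to the right. In the top view crop the lid corners are at about (541,209), (704,234), (688,377) and (520,350), and the rails are to the left of the blue line at (484,178)–(450,310). In the lane frame the box is at x -173, y +19 and yaw +4°.

The box's left face is near the arm's inner reach limit. I'll come in diagonally at the front-left corner with one open finger.

```bash
cat >> h.py <<'E'
from scipy.spatial.transform import Rotation as Rn
O=np.array([.5105,.0428]); A=np.radians(74.85); X=np.array([np.cos(A),np.sin(A)]); Y=np.array([-X[1],X[0]])
w=lambda x,y:O+x/1000*X+y/1000*Y                 # lane mm -> world
def lane(p): d=(np.asarray(p)[:2]-O)*1000; return np.array([d@X,d@Y])
def now():
    o=status.get_obs(); R=Rn.from_rotvec(o["orientation"]).as_matrix()
    ang=np.degrees(np.arctan2(R[1,1],R[0,1])-A)   # tool y angle in lane frame
    return o,R,ang
def go(x,y,z,ang):
    """print tool-frame shift (cm) and yaw (deg) to lane point x,y (mm), height z (m), tool-y lane angle"""
    o,R,a=now(); d=R.T@(np.r_[w(x,y),z]-o["tcp_pos"])*100
    print("clock",round(o["clock"],2),"at",lane(o["tcp_pos"]).round(1),o["tcp_pos"].round(4),"ang",round(a,1),"F",o["contact_force"].round(1))
    print("to",(x,y,z,ang),"d",d.round(2),"yaw",round((-(ang-a)+180)%360-180,1),"world",w(x,y).round(4))
def box(name="top",save=None):
    f=imaging.grab_frame(name); P,m=boxpts(f)
    n,lab,st,_=cv2.connectedComponentsWithStats(m.astype(np.uint8))
    for i in range(1,n):
        if st[i,4]<900: continue
        q=np.argwhere(lab==i)[:,::-1]; c,s,a=rect(ray(f,q,.082))
        if s[0]<s[1]: a-=90
        print("box lane",lane(c/1000).round(1),"yaw",round((a-74.85+90)%180-90,2),"size",s)
    if save: cv2.imwrite(save,cv2.resize(f["color"][100:270,110:360,::-1],None,fx=3,fy=3,interpolation=cv2.INTER_CUBIC))
E
python3 -c "
from h import *
go(-95,75,.2,-30); go(-300,-60,.256,-30)
box()"
```

```text
clock 0.1 at [-759.4  145.2] [ 0.1719 -0.6522  0.2555] ang -150.1 F [-0.5  0.2  0.4]
to (-95, 75, 0.2, -30) d [ 39.22 -54.07   5.63] yaw -120.1 world [ 0.4133 -0.0293]
clock 0.1 at [-759.4  145.2] [ 0.1719 -0.6522  0.2555] ang -150.1 F [-0.5  0.2  0.4]
to (-300, -60, 0.256, -30) d [ 4.069e+01 -2.958e+01 -1.000e-02] yaw -120.1 world [ 0.49   -0.2625]
box lane [-172.8   19.4] yaw 3.99 size [109.5  96.8]
```

>>> {"name": "send_rows", "arguments": {
  "steps": [
    {"dx":4,"dy":-2.9,"yaw":-10},
    {"dx":8,"dy":-5.8,"yaw":-20},
    {"dx":12,"dy":-8.7,"yaw":-30},
    {"dx":16,"dy":-11.6,"yaw":-40},
    {"dx":20,"dy":-14.5,"yaw":-50,"gripper":1}
  ]
}}

```text
validation failed for argument at $.st...
```

```bash
python3 -c "
from h import *
go(-300,-60,.256,-30);go(-95,75,.2,-30)"
```

```text
clock 0.15 at [-759.4  145.1] [ 0.172  -0.6523  0.2555] ang -150.1 F [ 0.2  0.2 -0.1]
to (-300, -60, 0.256, -30) d [ 4.069e+01 -2.959e+01 -1.000e-02] yaw -120.1 world [ 0.49   -0.2625]
clock 0.15 at [-759.4  145.1] [ 0.172  -0.6523  0.2555] ang -150.1 F [ 0.2  0.2 -0.1]
to (-95, 75, 0.2, -30) d [ 39.21 -54.08   5.63] yaw -120.1 world [ 0.4133 -0.0293]
```

>>> {"name": "send_rows", "arguments": {
  "steps": [
    {"dx":4.0,"dy":-2.9,"dz":0,"yaw":-10,"gripper":1},
    {"dx":8.0,"dy":-5.8,"dz":0,"yaw":-20,"gripper":1},
    {"dx":12.0,"dy":-8.7,"dz":0,"yaw":-30,"gripper":1},
    {"dx":16.0,"dy":-11.6,"dz":0,"yaw":-40,"gripper":1},
    {"dx":20.0,"dy":-14.5,"dz":0,"yaw":-50,"gripper":1}
  ]
}}

```text
clock: 0.78
tcp_pos: [0.3293, -0.4601, 0.2562]
orientation: [-2.648, -1.69, 0.0]
contact_force: [0.7, -0.6, 0.3]
grip_width: 0.0851
gripper_force: 0.0
```

```bash
python3 -c "
from h import *
go(-300,-60,.256,-30);go(-95,75,.2,-30)"
```

```text
clock 0.78 at [-532.8   43.5] [ 0.3293 -0.4601  0.2562] ang -99.8 F [ 0.7 -0.6  0.3]
to (-300, -60, 0.256, -30) d [2.469e+01 6.260e+00 2.000e-02] yaw -69.8 world [ 0.49   -0.2625]
clock 0.78 at [-532.8   43.5] [ 0.3293 -0.4601  0.2562] ang -99.8 F [ 0.7 -0.6  0.3]
to (-95, 75, 0.2, -30) d [ 42.61 -10.52   5.62] yaw -69.8 world [ 0.4133 -0.0293]
```

>>> {"name": "send_rows", "arguments": {
  "steps": [
    {"dx":4.6,"dy":0.6,"dz":0,"yaw":-10,"gripper":1},
    {"dx":9.2,"dy":0.8,"dz":0,"yaw":-20,"gripper":1},
    {"dx":13.8,"dy":0.6,"dz":0,"yaw":-30,"gripper":1},
    {"dx":18.4,"dy":0,"dz":0,"yaw":-40,"gripper":1},
    {"dx":23.0,"dy":-1.0,"dz":0,"yaw":-50,"gripper":1}
  ]
}}

```text
clock: 1.4
tcp_pos: [0.4179, -0.2477, 0.2562]
orientation: [1.686, 2.651, 0.0]
contact_force: [1.3, 0.1, 0.2]
grip_width: 0.0854
gripper_force: 0.0
```

```bash
python3 -c "
from h import *
go(-95,75,.14,-30)"
```

```text
clock 1.4 at [-304.6   13.5] [ 0.4179 -0.2477  0.2562] ang -49.8 F [1.3 0.1 0.2]
to (-95, 75, 0.14, -30) d [19.97  8.85 11.62] yaw -19.8 world [ 0.4133 -0.0293]
```

>>> {"name": "send_rows", "arguments": {
  "steps": [
    {"dx":5.0,"dy":1.0,"dz":2.0,"yaw":-5,"gripper":1},
    {"dx":10.0,"dy":2.6,"dz":4.0,"yaw":-10,"gripper":1},
    {"dx":14.0,"dy":4.5,"dz":6.0,"yaw":-15,"gripper":1},
    {"dx":17.5,"dy":6.7,"dz":9.0,"yaw":-20,"gripper":1},
    {"dx":20.0,"dy":8.8,"dz":11.6,"yaw":-20,"gripper":1}
  ]
}}

```text
clock: 2.02
tcp_pos: [0.4133, -0.0293, 0.1396]
orientation: [1.206, 2.901, -0.0]
contact_force: [0.7, -1.0, -0.2]
grip_width: 0.0854
gripper_force: 0.0
```

```bash
python3 -c "
from h import *
go(-95,75,.14,-30);print(status.get_obs()['joints'])"
```

```text
clock 2.02 at [-95.  75.] [ 0.4133 -0.0293  0.1396] ang -30.0 F [ 0.7 -1.  -0.2]
to (-95, 75, 0.14, -30) d [ 0.   -0.   -0.04] yaw 0.0 world [ 0.4133 -0.0293]
[ 0.52420026  0.29278221 -0.68101122  2.22210463  0.28294267  0.70922911
  0.4302167 ]
```

>>> {"name": "send_rows", "arguments": {
  "steps": [
    {"dx":-1.4,"dy":-1.4,"dz":0,"yaw":-8,"gripper":1},
    {"dx":-2.8,"dy":-3.0,"dz":0,"yaw":-15,"gripper":1},
    {"dx":-4.0,"dy":-4.8,"dz":0,"yaw":-23,"gripper":1},
    {"dx":-5.0,"dy":-7.4,"dz":0,"yaw":-30,"gripper":1},
    {"dx":-5.0,"dy":-7.4,"dz":0,"yaw":-30,"gripper":1}
  ]
}}

```text
clock: 2.65
tcp_pos: [0.3952, -0.1201, 0.14]
orientation: [-0.422, -3.112, 0.001]
contact_force: [0.3, -0.2, -0.3]
grip_width: 0.0854
gripper_force: 0.0
```

```bash
python3 -c "
from h import *
go(-173,90,.14,0);go(-173,90,.046,0);print(status.get_obs()['joints'])"
```

```text
clock 2.65 at [-187.4   68.8] [ 0.3952 -0.1201  0.14  ] ang -0.3 F [ 0.3 -0.2 -0.3]
to (-173, 90, 0.14, 0) d [ 2.13  1.42 -0.  ] yaw -0.3 world [ 0.3784 -0.1007]
clock 2.65 at [-187.4   68.8] [ 0.3952 -0.1201  0.14  ] ang -0.3 F [ 0.3 -0.2 -0.3]
to (-173, 90, 0.046, 0) d [2.12 1.43 9.4 ] yaw -0.3 world [ 0.3784 -0.1007]
[ 0.81116946  0.30642734 -0.75460308  2.22030384  0.31882933  0.72160641
  1.13828528]
```

>>> {"name": "send_rows", "arguments": {
  "steps": [
    {"dx":1.1,"dy":0.7,"dz":0,"yaw":0,"gripper":1},
    {"dx":2.2,"dy":1.4,"dz":0,"yaw":0,"gripper":1},
    {"dx":2.2,"dy":1.4,"dz":0,"yaw":0,"gripper":1}
  ]
}}

```text
clock: 3.02
tcp_pos: [0.3779, -0.0976, 0.1403]
orientation: [-0.412, -3.114, 0.001]
contact_force: [-0.1, -1.9, 0.3]
grip_width: 0.0855
gripper_force: 0.0
```

```bash
python3 -c "
from h import *
go(-173,90,.046,0);print(status.get_obs()['joints']);box(save='pics/t1.png');box('scene')"
```

```text
clock 3.02 at [-170.1   91.3] [ 0.3779 -0.0976  0.1403] ang 0.1 F [-0.1 -1.9  0.3]
to (-173, 90, 0.046, 0) d [-0.14 -0.28  9.43] yaw 0.1 world [ 0.3784 -0.1007]
[ 0.79558437  0.27102768 -0.77919555  2.266415    0.29625675  0.70249255
  1.11362661]
box lane [-173.4   16.1] yaw 4.09 size [110.  104.2]
```

View pics/t1.png

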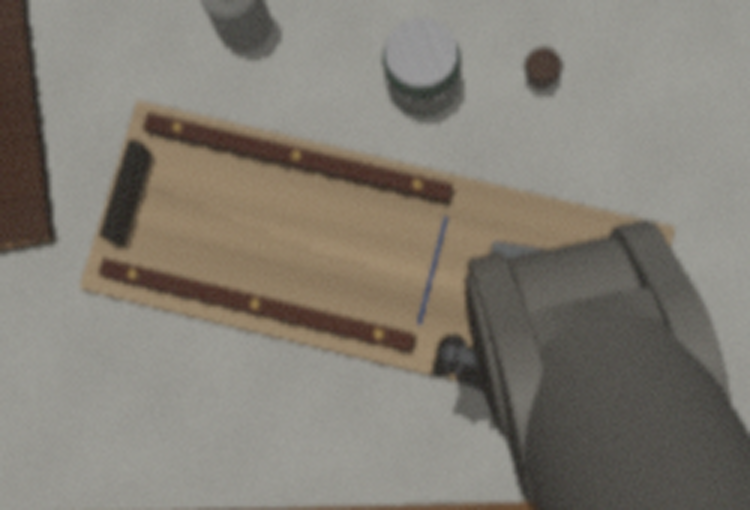

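>>> {"name": "send_rows", "arguments": {
  "steps": [
    {"dx":0,"dy":-0.3,"dz":2.5,"yaw":0,"gripper":0.8},
    {"dx":0,"dy":-0.3,"dz":5,"yaw":0,"gripper":0.8},
    {"dx":0,"dy":-0.3,"dz":7.4,"yaw":0,"gripper":0.8},
    {"dx":0,"dy":-0.3,"dz":9.4,"yaw":0,"gripper":0.8},
    {"dx":0,"dy":-0.3,"dz":9.4,"yaw":0,"gripper":0.8}
  ]
}}

```text
clock: 3.75
tcp_pos: [0.3775, -0.1016, 0.0454]
orientation: [-0.415, -3.112, -0.001]
contact_force: [-0.4, -0.8, 0.7]
grip_width: 0.0684
gripper_force: 0.0
```

```bash
python3 -c "
from h import *
go(-173,59,.046,0);R=now()[1];print(status.get_obs()['joints'],R.round(3))
f=imaging.grab_frame('scene')
cv2.imwrite('pics/s1.png',cv2.resize(f['color'][130:250,140:290,::-1],None,fx=5,fy=5,interpolation=cv2.INTER_CUBIC))"
```

```text
clock 3.75 at [-174.2   90.6] [ 0.3775 -0.1016  0.0454] ang -0.1 F [-0.4 -0.8  0.7]
to (-173, 59, 0.046, 0) d [-3.16  0.12 -0.07] yaw -0.1 world [ 0.4083 -0.1088]
[ 0.62679271  0.46320447 -0.60630888  2.32737994  0.56486201  0.4943389
  0.86752015] [[-0.965  0.262 -0.002]
 [ 0.262  0.965  0.001]
 [ 0.002  0.    -1.   ]]
```

View pics/s1.png

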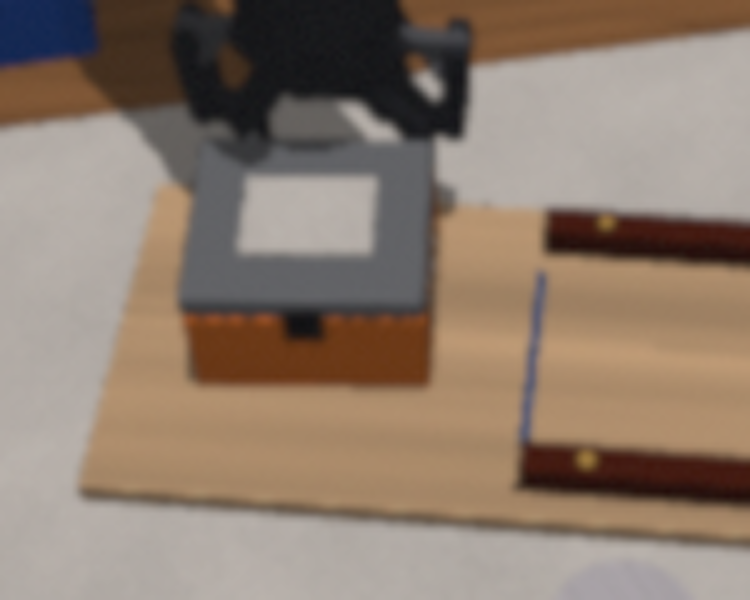

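>>> {"name": "send_rows", "arguments": {
  "steps": [
    {"dx":-0.5,"dy":0.1,"dz":0,"yaw":0,"gripper":0.8},
    {"dx":-1.0,"dy":0.1,"dz":0,"yaw":0,"gripper":0.8},
    {"dx":-1.4,"dy":0.1,"dz":0,"yaw":0,"gripper":0.8},
    {"dx":-1.7,"dy":0.1,"dz":0,"yaw":0,"gripper":0.8},
    {"dx":-2.0,"dy":0.1,"dz":0,"yaw":0,"gripper":0.8}
  ]
}}

```text
clock: 4.42
tcp_pos: [0.3973, -0.1064, 0.0463]
orientation: [-0.417, -3.113, 0.0]
contact_force: [-2.2, 1.3, 1.0]
grip_width: 0.0681
gripper_force: 0.0
```

```bash
python3 -c "
from h import *
go(-173,59,.046,0);print(status.get_obs()['moment']);box('scene')"
```

```text
clock 4.42 at [-173.6   70.3] [ 0.3973 -0.1064  0.0463] ang -0.1 F [-2.2  1.3  1. ]
to (-173, 59, 0.046, 0) d [-1.13  0.06  0.03] yaw -0.1 world [ 0.4083 -0.1088]
[0.12847844 0.49123434 0.02997751]
box lane [-169.4   20.6] yaw -82.29 size [134.  143.3]
```

```bash
cat >> h.py <<'E'
def label(name="scene",f=None):
    f=f or imaging.grab_frame(name); P,m=boxpts(f); m&=f["color"].min(-1)>115
    n,lab,st,_=cv2.connectedComponentsWithStats(m.astype(np.uint8))
    for i in range(1,n):
        if st[i,4]<150: continue
        q=np.argwhere(lab==i)[:,::-1]; W=ray(f,q,.082); c,s,a=rect(W)
        if s[0]<s[1]: a-=90
        print(name,"label lane",lane(W.mean(0)).round(1),"yaw",round((a-74.85+90)%180-90,2),"size",s,st[i,4])
E
python3 -c "
from h import *
for n in('scene','top'): label(n,dict(np.load(n+'0.npz')))
label()"
```

```text
scene label lane [-173.8   21.3] yaw 4.82 size [62.8 46.7] 440
scene label lane [ -19.4 -174.1] yaw -85.39 size [58.8 60. ] 706
top label lane [ -18.6 -169.7] yaw 13.43 size [58.5 56.4] 425
top label lane [-173.3   19.1] yaw 5.25 size [60.6 45.3] 455
scene label lane [-174.3    9.2] yaw -0.45 size [63.4 49.4] 476
scene label lane [ -19.6 -174.1] yaw -85.35 size [58.8 60. ] 706
scene label lane [ 157.2 -195.1] yaw 14.56 size [44.7 28.5] 170
```

>>> {"name": "send_rows", "arguments": {
  "steps": [
    {"dx":-0.3,"dy":0,"dz":0,"yaw":0,"gripper":0.8},
    {"dx":-0.6,"dy":0,"dz":0,"yaw":0,"gripper":0.8},
    {"dx":-0.7,"dy":0,"dz":0,"yaw":0,"gripper":0.8}
  ]
}}

```text
clock: 4.9
tcp_pos: [0.4047, -0.1081, 0.0463]
orientation: [0.416, 3.113, 0.0]
contact_force: [-2.4, 0.8, 0.2]
grip_width: 0.0682
gripper_force: 0.0
```

```bash
python3 -c "
from h import *
go(-173,90,.14,0);label()"
```

```text
clock 4.9 at [-173.3   62.7] [ 0.4047 -0.1081  0.0463] ang -0.1 F [-2.4  0.8  0.2]
to (-173, 90, 0.14, 0) d [ 2.73  0.03 -9.37] yaw -0.1 world [ 0.3784 -0.1007]
scene label lane [-174.1    1.9] yaw 4.78 size [64.1 48.3] 477
scene label lane [ -19.6 -174.2] yaw -85.35 size [58.8 60. ] 710
scene label lane [ 157.1 -195.1] yaw 17.0 size [27.9 45.2] 168
```

>>> {"name": "send_rows", "arguments": {
  "steps": [
    {"dx":0.8,"dy":0,"dz":0,"yaw":0,"gripper":0.8},
    {"dx":1.6,"dy":0,"dz":0,"yaw":0,"gripper":0.8},
    {"dx":1.6,"dy":0,"dz":-3,"yaw":0,"gripper":0.8},
    {"dx":1.6,"dy":0,"dz":-6.5,"yaw":0,"gripper":0.8},
    {"dx":1.6,"dy":0,"dz":-10,"yaw":0,"gripper":0.8}
  ]
}}

```text
clock: 5.58
tcp_pos: [0.3882, -0.1036, 0.1472]
orientation: [-0.416, -3.114, 0.0]
contact_force: [-0.1, -0.9, -1.0]
grip_width: 0.0686
gripper_force: 0.0
```

>>> {"name": "send_rows", "arguments": {
  "steps": [
    {"dx":-1.5,"dy":-2.5,"dz":0,"yaw":10,"gripper":0.7},
    {"dx":-3.0,"dy":-5.0,"dz":0,"yaw":20,"gripper":0.7},
    {"dx":-4.5,"dy":-7.5,"dz":0,"yaw":30,"gripper":0.7},
    {"dx":-6.0,"dy":-9.8,"dz":0,"yaw":40,"gripper":0.7},
    {"dx":-7.5,"dy":-12.0,"dz":0,"yaw":50,"gripper":0.7}
  ]
}}

```text
clock: 6.2
tcp_pos: [0.4294, -0.2401, 0.1463]
orientation: [1.701, 2.641, -0.001]
contact_force: [0.0, 0.5, 0.4]
grip_width: 0.0596
gripper_force: 0.0
```

```bash
python3 -c "
from h import *
go(-262,0,.14,-90);label('top');box();label()"
```

```text
clock 6.2 at [-294.2    4.3] [ 0.4294 -0.2401  0.1463] ang -50.4 F [0.  0.5 0.4]
to (-262, 0, 0.14, -90) d [2.21 2.39 0.63] yaw 39.6 world [ 0.442  -0.2101]
top label lane [ -18.9 -169. ] yaw 13.38 size [61.1 59. ] 438
top label lane [-173.6   -0. ] yaw -0.68 size [63.5 48.3] 504
box lane [-173.2    0.4] yaw -0.11 size [109.7  97. ]
scene label lane [-174.4    2.3] yaw -0.43 size [63.6 49.2] 484
scene label lane [ -19.6 -174. ] yaw 4.65 size [58.8 57.9] 704
scene label lane [ 156.9 -195.3] yaw 15.12 size [44.9 28.4] 170
```

>>> {"name": "send_rows", "arguments": {
  "steps": [
    {"dx":0.5,"dy":0.6,"dz":0,"yaw":10,"gripper":0.7},
    {"dx":1.1,"dy":1.2,"dz":0,"yaw":20,"gripper":0.7},
    {"dx":1.6,"dy":1.8,"dz":0,"yaw":30,"gripper":0.7},
    {"dx":2.0,"dy":2.2,"dz":0,"yaw":39.6,"gripper":0.7},
    {"dx":2.2,"dy":2.4,"dz":0,"yaw":39.6,"gripper":0.7}
  ]
}}

```text
clock: 6.98
tcp_pos: [0.4418, -0.2078, 0.1463]
orientation: [-2.484, -1.922, 0.0]
contact_force: [-0.2, -0.3, 0.9]
grip_width: 0.0595
gripper_force: 0.0
```

>>> {"name": "send_rows", "arguments": {
  "steps": [
    {"dx":0,"dy":0,"dz":3,"yaw":0,"gripper":0.7},
    {"dx":0,"dy":0,"dz":6,"yaw":0,"gripper":0.7},
    {"dx":0,"dy":0,"dz":9,"yaw":0,"gripper":0.7},
    {"dx":0,"dy":0,"dz":10,"yaw":0,"gripper":0.7}
  ]
}}

```text
clock: 7.48
tcp_pos: [0.441, -0.2084, 0.0449]
orientation: [-2.483, -1.92, 0.002]
contact_force: [1.2, -0.1, -0.2]
grip_width: 0.0599
gripper_force: 0.0
```

```bash
python3 -c "
from h import *
go(-242,0,.046,-90);print(now()[1].round(3));label()"
```

```text
clock 7.47 at [-260.7    1.5] [ 0.441  -0.2084  0.0449] ang -89.4 F [ 1.2 -0.1 -0.2]
to (-242, 0, 0.046, -90) d [ 1.87  0.16 -0.11] yaw 0.6 world [ 0.4473 -0.1908]
[[ 0.252  0.968 -0.003]
 [ 0.968 -0.252  0.002]
 [ 0.001 -0.003 -1.   ]]
scene label lane [-174.4    2.3] yaw -0.28 size [63.5 49.1] 483
scene label lane [ -19.6 -174.1] yaw -85.35 size [58.8 60. ] 709
scene label lane [ 157.4 -195. ] yaw 17.0 size [24.5 45.2] 162
```

>>> {"name": "send_rows", "arguments": {
  "steps": [
    {"dx":0.6,"dy":0.15,"dz":-0.1,"yaw":0.6,"gripper":0.7},
    {"dx":1.2,"dy":0.15,"dz":-0.1,"yaw":0.6,"gripper":0.7},
    {"dx":2.0,"dy":0.15,"dz":-0.1,"yaw":0.6,"gripper":0.7},
    {"dx":3.0,"dy":0.15,"dz":-0.1,"yaw":0.6,"gripper":0.7},
    {"dx":4.0,"dy":0.15,"dz":-0.1,"yaw":0.6,"gripper":0.7}
  ]
}}

```text
clock: 8.15
tcp_pos: [0.4542, -0.1707, 0.0476]
orientation: [2.499, 1.902, -0.0]
contact_force: [-0.5, -2.4, 1.5]
grip_width: 0.0596
gripper_force: 0.0
```

>>> {"name": "send_rows", "arguments": {
  "steps": [
    {"dx":0.7,"dy":0,"dz":0,"yaw":0,"gripper":0.7},
    {"dx":1.4,"dy":0,"dz":0,"yaw":0,"gripper":0.7},
    {"dx":2.1,"dy":0,"dz":0,"yaw":0,"gripper":0.7},
    {"dx":2.7,"dy":0,"dz":0,"yaw":0,"gripper":0.7},
    {"dx":3.0,"dy":0,"dz":0,"yaw":0,"gripper":0.7}
  ]
}}

```text
clock: 8.78
tcp_pos: [0.462, -0.1416, 0.0472]
orientation: [-2.499, -1.904, 0.0]
contact_force: [-0.5, -1.4, 1.0]
grip_width: 0.0598
gripper_force: 0.0
```

```bash
python3 -c "
from h import *
go(70,0,.046,-90);label();box()"
```

```text
clock 8.78 at [-190.7   -1.4] [ 0.462  -0.1416  0.0472] ang -90.3 F [-0.5 -1.4  1. ]
to (70, 0, 0.046, -90) d [26.07 -0.25  0.13] yaw -0.3 world [0.5288 0.1104]
scene label lane [-122.5    2.7] yaw -0.73 size [63.  49.5] 487
scene label lane [ -19.6 -174.1] yaw -85.31 size [58.9 60. ] 707
scene label lane [ 157.1 -194.9] yaw 14.56 size [44.7 25.3] 165
box lane [-126.8    2.7] yaw -0.91 size [121.1 100.5]
```

>>> {"name": "send_rows", "arguments": {
  "steps": [
    {"dx":0.8,"dy":0,"dz":0,"yaw":-0.3,"gripper":0.7},
    {"dx":1.6,"dy":0,"dz":0,"yaw":-0.3,"gripper":0.7},
    {"dx":2.4,"dy":0,"dz":0,"yaw":-0.3,"gripper":0.7},
    {"dx":3.2,"dy":0,"dz":0,"yaw":-0.3,"gripper":0.7},
    {"dx":4.0,"dy":0,"dz":0,"yaw":-0.3,"gripper":0.7}
  ]
}}

```text
clock: 9.5
tcp_pos: [0.4727, -0.1029, 0.0473]
orientation: [-2.494, -1.91, 0.0]
contact_force: [1.0, -1.5, -0.6]
grip_width: 0.0598
gripper_force: 0.0
```

```bash
python3 -c "
from h import *
go(76,0,.046,-90);label()"
```

```text
clock 9.5 at [-150.5   -1.6] [ 0.4727 -0.1029  0.0473] ang -90.0 F [ 1.  -1.5 -0.6]
to (76, 0, 0.046, -90) d [22.65 -0.15  0.13] yaw 0.0 world [0.5304 0.1162]
scene label lane [-82.1   3. ] yaw -0.43 size [63.1 49.3] 491
scene label lane [ -19.5 -174.1] yaw -85.39 size [58.8 60. ] 705
scene label lane [ 156.7 -194.9] yaw 14.56 size [44.7 26.6] 166
```

>>> {"name": "send_rows", "arguments": {
  "steps": [
    {"dx":1.0,"dy":0,"dz":0,"yaw":0,"gripper":0.7},
    {"dx":2.0,"dy":0,"dz":0,"yaw":0,"gripper":0.7},
    {"dx":3.0,"dy":0,"dz":0,"yaw":0,"gripper":0.7},
    {"dx":4.0,"dy":0,"dz":0,"yaw":0,"gripper":0.7},
    {"dx":5.0,"dy":0,"dz":0,"yaw":0,"gripper":0.7}
  ]
}}

```text
clock: 10.18
tcp_pos: [0.4858, -0.0546, 0.0473]
orientation: [-2.494, -1.91, 0.0]
contact_force: [-0.6, -2.7, 0.5]
grip_width: 0.0599
gripper_force: 0.0
```

```bash
python3 -c "
from h import *
go(76,0,.046,-90);label()
f=imaging.grab_frame('scene')
cv2.imwrite('pics/s2.png',cv2.resize(f['color'][140:260,220:390,::-1],None,fx=4.5,fy=4.5,interpolation=cv2.INTER_CUBIC))"
```

```text
clock 10.18 at [-100.5   -1.6] [ 0.4858 -0.0546  0.0473] ang -90.0 F [-0.6 -2.7  0.5]
to (76, 0, 0.046, -90) d [17.65 -0.15  0.13] yaw 0.0 world [0.5304 0.1162]
scene label lane [-31.9   3. ] yaw -0.08 size [63.1 49.3] 498
scene label lane [ -19.5 -174.2] yaw -85.39 size [58.8 60. ] 708
scene label lane [ 157.3 -194.6] yaw 14.56 size [44.7 28.5] 176
```

View pics/s2.png

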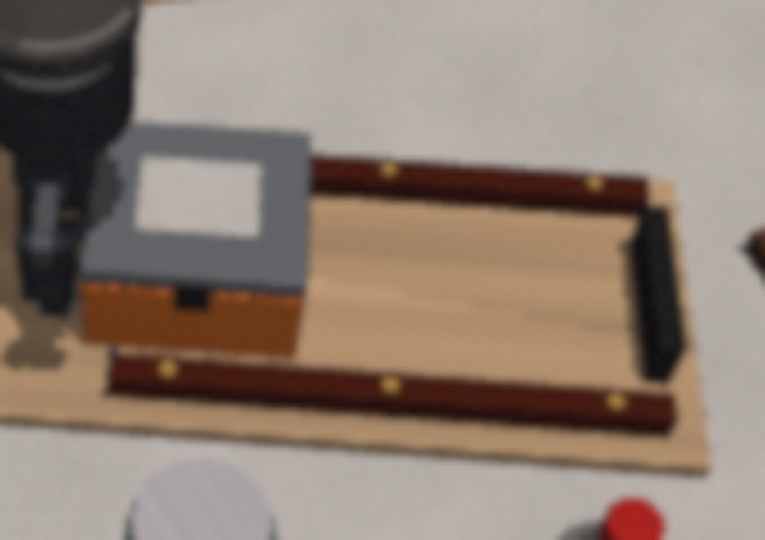

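The box front is at about (300,330) in this crop, inside the lane, straight and clear of the right rail, with the finger behind its rear edge at (55,290). I'll keep pushing.

>>> {"name": "send_rows", "arguments": {
  "steps": [
    {"dx":1.0,"dy":0,"dz":0,"yaw":0,"gripper":0.7},
    {"dx":2.0,"dy":0,"dz":0,"yaw":0,"gripper":0.7},
    {"dx":3.0,"dy":0,"dz":0,"yaw":0,"gripper":0.7},
    {"dx":4.0,"dy":0,"dz":0,"yaw":0,"gripper":0.7},
    {"dx":5.0,"dy":0,"dz":0,"yaw":0,"gripper":0.7}
  ]
}}

```text
clock: 10.9
tcp_pos: [0.4988, -0.0063, 0.0473]
orientation: [-2.494, -1.91, 0.0]
contact_force: [-0.2, -2.3, -1.4]
grip_width: 0.0599
gripper_force: 0.0
```

>>> {"name": "send_rows", "arguments": {
  "steps": [
    {"dx":1.0,"dy":0,"dz":0,"yaw":0,"gripper":0.7},
    {"dx":2.0,"dy":0,"dz":0,"yaw":0,"gripper":0.7},
    {"dx":3.0,"dy":0,"dz":0,"yaw":0,"gripper":0.7},
    {"dx":4.0,"dy":0,"dz":0,"yaw":0,"gripper":0.7},
    {"dx":5.0,"dy":0,"dz":0,"yaw":0,"gripper":0.7}
  ]
}}

```text
clock: 11.52
tcp_pos: [0.5119, 0.0419, 0.0473]
orientation: [-2.495, -1.91, 0.0]
contact_force: [0.5, -1.6, -0.7]
grip_width: 0.06
gripper_force: 0.0
```

```bash
python3 -c "
from h import *
go(76,0,.046,-90);label();label('top');box()"
```

```text
clock 11.53 at [-0.5 -1.6] [0.5119 0.0419 0.0473] ang -90.0 F [ 0.5 -1.6 -0.7]
to (76, 0, 0.046, -90) d [ 7.65 -0.16  0.13] yaw 0.0 world [0.5304 0.1162]
scene label lane [68.1  3.1] yaw -0.44 size [62.7 50. ] 504
scene label lane [ -19.6 -174. ] yaw -85.39 size [58.8 60. ] 702
scene label lane [ 156.4 -194.2] yaw 14.07 size [45.2 25.3] 181
top label lane [ -18.9 -169.1] yaw 13.38 size [61.1 59. ] 438
```

>>> {"name": "send_rows", "arguments": {
  "steps": [
    {"dx":1.2,"dy":0,"dz":0,"yaw":0,"gripper":0.7},
    {"dx":2.4,"dy":0,"dz":0,"yaw":0,"gripper":0.7},
    {"dx":3.6,"dy":0,"dz":0,"yaw":0,"gripper":0.7},
    {"dx":4.8,"dy":0,"dz":0,"yaw":0,"gripper":0.7},
    {"dx":6.0,"dy":0,"dz":0,"yaw":0,"gripper":0.7}
  ]
}}

```text
clock: 12.3
tcp_pos: [0.5275, 0.1001, 0.0473]
orientation: [-2.494, -1.91, 0.0]
contact_force: [0.2, -2.3, -1.0]
grip_width: 0.0597
gripper_force: 0.0
```

>>> {"name": "send_rows", "arguments": {
  "steps": [
    {"dx":0.4,"dy":0,"dz":0,"yaw":0,"gripper":0.7},
    {"dx":0.8,"dy":0,"dz":0,"yaw":0,"gripper":0.7},
    {"dx":1.1,"dy":0,"dz":0,"yaw":0,"gripper":0.7},
    {"dx":1.3,"dy":0,"dz":0,"yaw":0,"gripper":0.7},
    {"dx":1.5,"dy":0,"dz":0,"yaw":0,"gripper":0.7}
  ]
}}

```text
clock: 12.92
tcp_pos: [0.5313, 0.1135, 0.0473]
orientation: [2.495, 1.909, -0.0]
contact_force: [-1.0, -3.4, 0.3]
grip_width: 0.06
gripper_force: 0.0
```

```bash
python3 -c "
from h import *
go(76,0,.046,-90);label()"
```

```text
clock 12.93 at [73.7 -1.6] [0.5313 0.1135 0.0473] ang -90.0 F [-1.  -3.4  0.3]
to (76, 0, 0.046, -90) d [ 0.23 -0.16  0.13] yaw -0.0 world [0.5304 0.1162]
scene label lane [142.5   3.1] yaw 0.03 size [64.  49.7] 512
scene label lane [ -19.6 -174.2] yaw -85.35 size [58.8 60. ] 708
scene label lane [ 155.9 -194.9] yaw 7.71 size [44.3 25.9] 172
```

>>> {"name": "send_rows", "arguments": {
  "steps": [
    {"dx":0.1,"dy":0,"dz":0,"yaw":0,"gripper":0.7},
    {"dx":0.2,"dy":0,"dz":0,"yaw":0,"gripper":0.7},
    {"dx":0.3,"dy":0,"dz":0,"yaw":0,"gripper":0.7},
    {"dx":0.3,"dy":0,"dz":0,"yaw":0,"gripper":0.7}
  ]
}}

```text
clock: 13.48
tcp_pos: [0.5321, 0.1166, 0.0473]
orientation: [-2.495, -1.909, -0.0]
contact_force: [-0.6, -2.6, 0.2]
grip_width: 0.0599
gripper_force: 0.0
```

>>> {"name": "send_rows", "arguments": {
  "steps": [
    {"dx":0.1,"dy":0,"dz":0,"yaw":0,"gripper":0.7},
    {"dx":0.2,"dy":0,"dz":0,"yaw":0,"gripper":0.7},
    {"dx":0.2,"dy":0,"dz":0,"yaw":0,"gripper":0.7}
  ]
}}

```text
clock: 13.85
tcp_pos: [0.532, 0.1167, 0.0471]
orientation: [2.495, 1.907, -0.004]
contact_force: [-2.4, -7.4, 2.1]
grip_width: 0.0598
gripper_force: 0.0
```

>>> {"name": "send_rows", "arguments": {
  "steps": [
    {"dx":0.1,"dy":0,"dz":0,"yaw":0,"gripper":0.7},
    {"dx":0.15,"dy":0,"dz":0,"yaw":0,"gripper":0.7},
    {"dx":0.15,"dy":0,"dz":0,"yaw":0,"gripper":0.7}
  ]
}}

```text
clock: 14.22
tcp_pos: [0.5318, 0.1167, 0.0469]
orientation: [2.496, 1.906, -0.008]
contact_force: [-3.6, -9.8, 3.9]
grip_width: 0.0596
gripper_force: 0.0
```

```bash
python3 -c "
from h import *
go(50,0,.046,-90);label()"
```

```text
clock 14.22 at [76.9 -1.3] [0.5318 0.1167 0.0469] ang -90.1 F [-3.6 -9.8  3.9]
to (50, 0, 0.046, -90) d [-2.69 -0.12  0.1 ] yaw -0.1 world [0.5236 0.0911]
scene label lane [145.9   3.1] yaw -0.44 size [63.7 50.1] 521
scene label lane [ -19.5 -174.1] yaw -85.39 size [58.8 60. ] 706
scene label lane [ 156.3 -194.6] yaw 14.07 size [45.2 25.3] 170
```

Seated against the stop. Now I'll back off, rise and check.

>>> {"name": "send_rows", "arguments": {
  "steps": [
    {"dx":-0.8,"dy":0,"dz":0,"yaw":0,"gripper":0.7},
    {"dx":-2.0,"dy":0,"dz":0,"yaw":0,"gripper":0.7},
    {"dx":-4.0,"dy":0,"dz":0,"yaw":0,"gripper":0.7},
    {"dx":-4.0,"dy":0,"dz":-5,"yaw":0,"gripper":0.7},
    {"dx":-4.0,"dy":0,"dz":-10,"yaw":0,"gripper":0.7}
  ]
}}

```text
clock: 14.9
tcp_pos: [0.5218, 0.0797, 0.148]
orientation: [-2.495, -1.908, 0.002]
contact_force: [0.4, -0.8, 0.0]
grip_width: 0.0599
gripper_force: 0.0
```

>>> {"name": "send_rows", "arguments": {
  "steps": [
    {"dx":-5.0,"dy":0,"dz":-3,"yaw":0,"gripper":0.7},
    {"dx":-10.0,"dy":0,"dz":-6,"yaw":0,"gripper":0.7},
    {"dx":-15.0,"dy":0,"dz":-8,"yaw":0,"gripper":0.7},
    {"dx":-20.0,"dy":0,"dz":-8,"yaw":0,"gripper":0.7},
    {"dx":-20.0,"dy":0,"dz":-8,"yaw":0,"gripper":0.7}
  ]
}}

```text
clock: 15.52
tcp_pos: [0.4683, -0.1169, 0.2273]
orientation: [2.502, 1.898, -0.002]
contact_force: [0.6, 0.6, 0.1]
grip_width: 0.0596
gripper_force: 0.0
```

```bash
python3 -c "
from h import *
go(50,0,.046,-90);label();label('top');box(save='pics/t3.png')"
```

```text
clock 15.53 at [-165.2   -1. ] [ 0.4683 -0.1169  0.2273] ang -90.5 F [0.6 0.6 0.1]
to (50, 0, 0.046, -90) d [21.55 -0.28 18.09] yaw -0.5 world [0.5236 0.0911]
scene label lane [145.8   3.4] yaw -0.29 size [62.9 48.8] 499
scene label lane [ -19.6 -174. ] yaw -85.39 size [58.8 60. ] 705
scene label lane [ 157.3 -195.1] yaw 17.63 size [24.4 45.4] 161
top label lane [ -18.8 -169.1] yaw 13.38 size [61.1 59. ] 438
top label lane [146.8   0.9] yaw -0.83 size [63.9 49.7] 482
box lane [144.6   1.7] yaw -0.11 size [111.6  97.6]
```

View pics/t3.png

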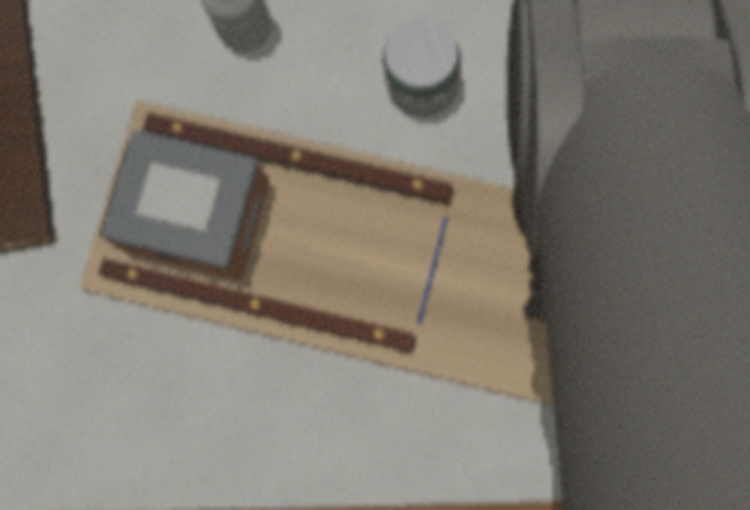

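The box, with its lid centred at (180,198), is home against the stop, square and clear of both rails. Handing in.

```bash
python3 -c "
from bench import workorder
print(workorder.hand_in())"
```

```text
the job is handed in; nothing more can be done
None
```

The orange box sits against the rubber stop, square to within about 0.5° and 1–2 mm off the centre line, clear of both rails with the arm withdrawn. The job was handed in at about 16 s, but the judge returned no verdict.

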